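Rack the checked wax moulds by tag

TASK

Put the three aluminium wax moulds away in the sloping racks, one mould per pocket and each lying fully down on its pocket's floor: the two with a green tag go in the two green-framed pockets (either one in either pocket), the one with a red tag in the red-framed pocket. Leave the black tin, the brush and the pliers where they are.

Things in the scene. Friction and masses are not known exactly. Their poses are not given: they have to be found in the camera images.
- mould_green_a: aluminium two-plate wax-injection mould, a block 90 mm long (its x), 46 mm wide (its y) and 36 mm high (its z), about 0.4 kg, lying flat on the bench; origin at the centre of its underside. On its top face is a green tag, 44 x 30 mm.
- mould_green_b: aluminium two-plate wax-injection mould, a block 90 mm long (its x), 46 mm wide (its y) and 36 mm high (its z), about 0.4 kg, lying flat on the bench; origin at the centre of its underside. On its top face is a green tag, 44 x 30 mm.
- mould_red: aluminium two-plate wax-injection mould, a block 90 mm long (its x), 46 mm wide (its y) and 36 mm high (its z), about 0.4 kg, lying flat on the bench; origin at the centre of its underside. On its top face is a red tag, 44 x 30 mm.
- pass_rack: fixed wooden rack, 220 mm wide, its sloping top facing the robot: top board 124 mm up the slope, about 30 mm high at the front edge and 95 mm at the back; origin on the bench under its centre, x from its low front to its high back. Two pockets side by side, 110 mm apart, each framed in green.
- reject_rack: fixed wooden rack, 110 mm wide, its sloping top facing the robot: top board 124 mm up the slope, about 30 mm high at the front edge and 95 mm at the back; origin on the bench under its centre, x from its low front to its high back. One pocket, framed in red.
- pass_rack_pocket0 (a point): centre of the floor of one green-framed pocket of the pass rack: 98 mm (x) by 54 mm (y), 12 mm deep to the rack's top face. Axes tilted with the rack: z out of the pocket, leaning 32 degrees (0.56 rad) from vertical towards the low front edge; x up the slope, y across it. A mould in it has 4 mm play all round and stands 24 mm proud (hold its upper half to keep the fingertips off the rack).
- pass_rack_pocket1 (a point): centre of the floor of the other green-framed pocket of the pass rack: 98 mm (x) by 54 mm (y), 12 mm deep to the rack's top face. Axes tilted with the rack: z out of the pocket, leaning 32 degrees (0.56 rad) from vertical towards the low front edge; x up the slope, y across it. A mould in it has 4 mm play all round and stands 24 mm proud (hold its upper half to keep the fingertips off the rack).
- reject_rack_pocket0 (a point): centre of the floor of the red-framed pocket of the reject rack: 98 mm (x) by 54 mm (y), 12 mm deep to the rack's top face. Axes tilted with the rack: z out of the pocket, leaning 32 degrees (0.56 rad) from vertical towards the low front edge; x up the slope, y across it. A mould in it has 4 mm play all round and stands 24 mm proud (hold its upper half to keep the fingertips off the rack).
- tin: bystander: round black lidded tin, 100 mm across, 37 mm high; origin at the centre of its underside
- brush: bystander: bench brush, 190 mm long, lying along its own x beside the racks; origin at its middle, on the bench
- pliers: bystander: pliers with red handles, 155 mm long (own x), 55 mm wide, 12 mm high, lying flat; origin near its middle, on the bench
Not all that is in view belongs to the job. What is shaped like the mould_red but blue or yellow is not meant.

How it is judged (in metres and radians):
At the end, for the whole second after the job is handed in: Each green-tagged mould lies in its own green-framed pocket and the red-tagged mould in the red-framed pocket, at rest: the centre of its underside within 10 mm of the centre of the pocket floor and its top parallel to the rack's slope within 0.06 rad ((((distance between mould_green_a and pass_rack_pocket0 below 0.01 m and angle between the z axis of mould_green_a and the z axis of pass_rack_pocket0, either way round below 0.06 rad) and (distance between mould_green_b and pass_rack_pocket1 below 0.01 m and angle between the z axis of mould_green_b and the z axis of pass_rack_pocket1, either way round below 0.06 rad)) or ((distance between mould_green_a and pass_rack_pocket1 below 0.01 m and angle between the z axis of mould_green_a and the z axis of pass_rack_pocket1, either way round below 0.06 rad) and (distance between mould_green_b and pass_rack_pocket0 below 0.01 m and angle between the z axis of mould_green_b and the z axis of pass_rack_pocket0, either way round below 0.06 rad))) and distance between mould_red and reject_rack_pocket0 below 0.01 m and angle between the z axis of mould_red and the z axis of reject_rack_pocket0, either way round below 0.06 rad and linear speed of each of mould_green_a, mould_green_b, mould_red below 0.02 m/s); the robot touches nothing.
It fails at once if the tin is pushed more than 30 mm from where it lay (distance of tin from where it was at the start of the episode above 0.03 m).
It fails at once if the brush is pushed more than 30 mm from where it lay (distance of brush from where it was at the start of the episode above 0.03 m).
It fails at once if the pliers is pushed more than 30 mm from where it lay (distance of pliers from where it was at the start of the episode above 0.03 m).
It also fails if it takes over 70 s, if anything falls off the work surface, if the arm or the gripper's body presses on something with over 40 N, if the wrist force passes 120 N, or if a joint passes its speed limit or range.

ROBOT

A 6-joint arm with a two-finger parallel gripper is mounted at the origin on the work surface. World frame = base frame: x ahead of the robot, y to its left, z up, the work surface at z = 0. Lengths are in m, angles in degrees, forces in N, time in s.
With the tool pointing down it reaches from about 0.325 to 0.775 m from the base axis. Payload 5.5 kg.
Tool frame: the origin (TCP) lies on the centre line of the jaws, within the pads' length; the fingertips stand 25 mm ahead of it and the grasp point (between the pads) lies 6 mm ahead of it (env.finger_overhang is the distance from the TCP to the fingertips, in m); z points along the fingers, y is the line along which they close (so a half turn about z gives the same grasp; the last joint's range is limited). The gripper opens to 88 mm and grips with 3 to 60 N. Pads are 20 mm wide; open, the fingers measure 115 mm over their backs; the gripper's body (75 mm by 178 mm) begins 61 mm behind the grasp point.
Start: joints at [-69.712, 5.22, 70.514, -0, 104.267, -3.249], TCP at [0.24, -0.55, 0.22] pointing down, gripper open.
Joint ranges: [-164.24, 164.24], [-49.07, 125.15], [9.68, 141.18], [-86.29, 266.29], [3.28, 154.24], [-151.56, 151.56]. Speed limits (degrees/s): [147.25, 147.25, 172.46, 180, 180, 180].

INTERFACE

Orientations are given as [roll, pitch, yaw] about the fixed x, y, z axes, in that order (R = Rz(yaw) Ry(pitch) Rx(roll)).
In Python, from bench import env gives the robot as it stands.
- The arm moves only by the shell command python3 -m pendant 'ROWS'. ROWS is JSON, a list of rows, each a list of 7 numbers: the shift along the world's x, y, z in units of 0.025 m (1.0 is 0.025 m), then the turn, a rotation vector about the world's x, y, z in units of 4 degrees (1.0 is 4 degrees), then the opening, from 0 (shut) to 1 (fully open). In form: [[tx, ty, tz, rx, ry, rz, jaw], ...]. A call has 1 to 10 rows; each row shifts and turns the commanded pose from where the row before left it; what a row does not reach is not made up. A row lasts 1/12 s, in which the tool goes at most 41.7 mm and 7.16 degrees, less where a joint would pass 70% of its speed; a pose out of reach is approached as far as the arm can. A call with a number of a shift or a turn outside -1 to 1 is refused whole. A call with a gripper value outside its range is refused whole. The fingers move at their own pace and stop on an object; the grip force is fixed at half the most. Time passes only in rows, so rows that do not move let the fingers close. It gives the time, the measured TCP pose, the force, the opening and the grip force at its end, in the units of the state.
- env.get_obs(): the state, without advancing time (a new reading comes with each control period).
- env.grab_frame(name): name is "side" or "top"; returns the picture (384x512x3 uint8, blue, green, red); there is no depth.
- env.camera_model(name): a dict with "mtx" (3x3 intrinsics, pixels), "pose" (4x4, takes a point from camera to world coordinates). Camera axes: x right, y up, looking along -z (the intrinsics and any distortion apply to the point x, -y, -z); pixel columns grow to the right and rows downward; lengths in m; the calibration is good to about 2 mm. A picture is of the moment at which its call begins. camera_model takes no time and is no camera call.
- env.hand_in(): hands the job in; it is judged then, once.
The state is a dict: "clock": time; "joint_pos": joint angles; "qd": joint speeds; "effort": joint torques, N m; "tcp_pos": TCP position; "tcp_rot": TCP orientation; "ft_force": force on the tool from outside, world axes, zero at the start; "moment": the same for the moment, N m; "opening": opening from 0.0 (shut) to 1.0 (fully open); "finger_force": force on a finger pad.
Only numpy, scipy, OpenCV 4.12 (cv2) and the standard library are available. Lean on these libraries where they do the work, as an engineer would, in place of code of your own. Each camera call takes 0.05 s, during which the arm holds its last target. There are 200 camera calls.

## Working session

There is one attempt and no reset: what is moved stays moved. The work goes in short steps, Python scripts to look and compute and a shell command to move; the robot and the scene stay as the last step left them, time stands still between calls to the robot, and variables do not carry over. Pictures are saved under pics/ and viewed, at most 10 in all, crops included, and the job is handed in when it is done.

```bash
mkdir -p pics; ls; python3 - <<'E'
from bench import env
import cv2
for n in("top","side"):
    im=env.grab_frame(n); cv2.imwrite(f"pics/{n}0.png",im)
    c=env.camera_model(n); print(n,c)
print(env.get_obs())
E
```

```text
pics
top {'mtx': array([[427.97900331,   0.        , 254.24966442],
       [  0.        , 427.97900331, 201.11352618],
       [  0.        ,   0.        ,   1.        ]]), 'pose': array([[ 1.71475966e-03,  9.97691630e-01, -6.78857179e-02,
         4.29035126e-01],
       [-9.99708016e-01,  7.40711393e-05, -2.41635336e-02,
        -2.52382965e-02],
       [-2.41027269e-02,  6.79073310e-02,  9.97400448e-01,
         1.29400701e+00],
       [ 0.00000000e+00,  0.00000000e+00,  0.00000000e+00,
         1.00000000e+00]])}
side {'mtx': array([[370.63539893,   0.        , 255.19782381],
       [  0.        , 370.63539893, 189.50855275],
       [  0.        ,   0.        ,   1.        ]]), 'pose': array([[-0.73689141,  0.50479084, -0.44964126, -0.0242155 ],
       [-0.67599357, -0.54544282,  0.49550461,  0.57605462],
       [ 0.00487259,  0.66908769,  0.74316749,  0.9481326 ],
       [ 0.        ,  0.        ,  0.        ,  1.        ]])}
{'clock': 0.1, 'joint_pos': array([-6.97122110e+01,  5.26027612e+00,  7.05753378e+01, -1.92836909e-03,
        1.04266445e+02, -3.25008687e+00]), 'qd': array([-0.03333472, -0.17705975, -0.13432096,  0.04410838, -0.0058051 ,
        0.1393975 ]), 'effort': array([ 2.88468611e-03, -4.47857380e+01, -4.07571423e+01,  6.99830172e-02,
        2.83732067e-02, -9.25919608e-05]), 'tcp_pos': array([ 0.23949357, -0.54983525,  0.21940095]), 'tcp_rot': array([-1.79897999e+02, -3.91944047e-03,  2.35373989e+01]), 'ft_force': array([ 0.16687387, -0.37983544, -1.10090069]), 'moment': array([-0.06540832,  0.03571389, -0.06746785]), 'finger_force': 0.0, 'opening': 0.9975412364854448}
```

View pics/top0.png

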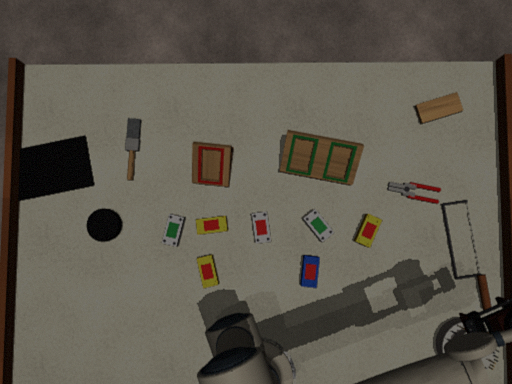

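View pics/side0.png

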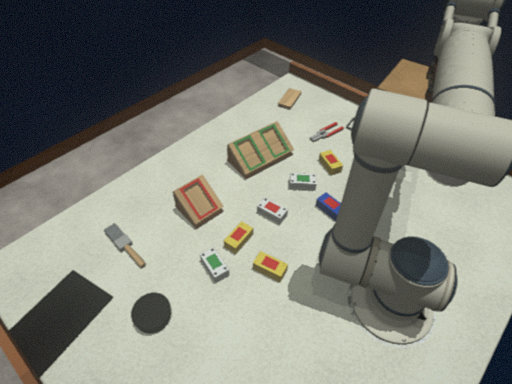

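The top view shows the green-tagged moulds at about (174,230) and (318,225), and the red-tagged one at (261,227). The reject rack is at (211,165) and the pass rack at (321,158). In the side view the same moulds are at (214,263), (303,180) and (272,209). The red tags on yellow and blue bodies are decoys.

```bash
cat > h.py <<'E'
import numpy as np,cv2
from bench import env
def cam(n):
    c=env.camera_model(n); return c["mtx"],c["pose"]
def rays(n,px):
    K,P=cam(n); px=np.atleast_2d(px).astype(float)
    d=np.c_[(px[:,0]-K[0,2])/K[0,0],-(px[:,1]-K[1,2])/K[1,1],-np.ones(len(px))]@P[:3,:3].T
    return P[:3,3],d/np.linalg.norm(d,axis=1)[:,None]
def onz(n,px,z):
    o,d=rays(n,px); return o+d*((z-o[2])/d[:,2])[:,None]
def tri(p1,p2):   # top px, side px
    (a,u),(b,v)=rays("top",p1),rays("side",p2); u,v=u[0],v[0]
    s,t=np.linalg.lstsq(np.c_[u,-v],b-a,rcond=None)[0]
    A,B=a+s*u,b+t*v; return (A+B)/2,np.linalg.norm(A-B)
def proj(n,X):
    K,P=cam(n); X=(np.atleast_2d(X)-P[:3,3])@P[:3,:3]
    return np.c_[K[0,0]*X[:,0]/-X[:,2]+K[0,2],-K[1,1]*X[:,1]/-X[:,2]+K[1,2]]
def masks(im):
    b,g,r=[im[...,i].astype(int) for i in range(3)]
    return {"green":((g-r>25)&(g-b>10)).astype(np.uint8),"red":((r-g>70)&(r-b>70)).astype(np.uint8)}
E
python3 - <<'E'
from h import *
for n in("top","side"):
    im=cv2.imread(f"pics/{n}0.png")
    for k,m in masks(im).items():
        N,l,s,c=cv2.connectedComponentsWithStats(m,connectivity=8)
        for i in range(1,N):
            if s[i,4]>15: print(n,k,s[i].tolist(),c[i].round(1).tolist())
t=cv2.imread("pics/top0.png")
print(t[220:240,174].tolist()); print(t[227,245:278].tolist())
a=cv2.resize(t[115:265,155:375],None,fx=3.6,fy=3.6,interpolation=cv2.INTER_NEAREST)
cv2.imwrite("pics/c1.png",a)
E
```

```text
top green [286, 135, 32, 40, 244] [301.8, 153.6]
top green [323, 142, 34, 40, 248] [339.2, 160.6]
top green [311, 217, 16, 17, 144] [318.5, 225.0]
top green [166, 222, 13, 16, 141] [172.1, 229.7]
top red [198, 146, 26, 38, 203] [209.6, 164.4]
top red [413, 183, 27, 8, 69] [427.2, 186.9]
top red [409, 196, 29, 7, 76] [424.3, 198.7]
top red [204, 220, 15, 11, 130] [210.8, 224.7]
top red [256, 220, 11, 15, 127] [260.7, 226.9]
top red [362, 223, 14, 16, 133] [368.6, 230.2]
top red [201, 264, 12, 15, 133] [206.7, 271.1]
top red [305, 264, 11, 15, 133] [309.9, 271.3]
side green [259, 124, 30, 34, 155] [273.8, 140.2]
side green [234, 135, 31, 36, 173] [249.5, 152.1]
side green [297, 174, 13, 8, 82] [303.0, 177.7]
side green [206, 253, 16, 16, 147] [213.4, 260.9]
side red [324, 123, 13, 6, 27] [329.9, 125.5]
side red [327, 127, 16, 9, 31] [334.7, 131.0]
side red [326, 154, 11, 9, 58] [331.1, 158.1]
side red [180, 179, 38, 40, 225] [198.8, 198.7]
side red [325, 198, 14, 10, 79] [331.4, 202.5]
side red [265, 202, 15, 10, 82] [272.1, 206.6]
side red [231, 227, 15, 13, 107] [238.1, 233.4]
side r
[... 153 characters left out ...]
77, 27], [31, 70, 20], [33, 76, 24], [33, 75, 24], [30, 72, 19], [31, 75, 22], [29, 73, 21], [30, 74, 21], [26, 70, 14], [29, 72, 18], [33, 71, 26], [76, 90, 74], [115, 117, 121]]
[[98, 112, 117], [98, 113, 116], [99, 113, 115], [99, 113, 116], [98, 112, 117], [104, 118, 120], [95, 107, 109], [44, 53, 55], [64, 66, 68], [116, 120, 119], [108, 110, 120], [54, 56, 116], [16, 18, 111], [18, 20, 115], [24, 24, 115], [15, 20, 113], [19, 20, 112], [16, 18, 113], [13, 18, 112], [21, 24, 117], [14, 15, 105], [65, 64, 104], [119, 121, 118], [107, 109, 110], [81, 90, 93], [100, 115, 117], [103, 118, 119], [99, 113, 115], [100, 115, 117], [95, 110, 113], [98, 112, 114], [101, 114, 119], [99, 112, 115]]
```

View pics/c1.png

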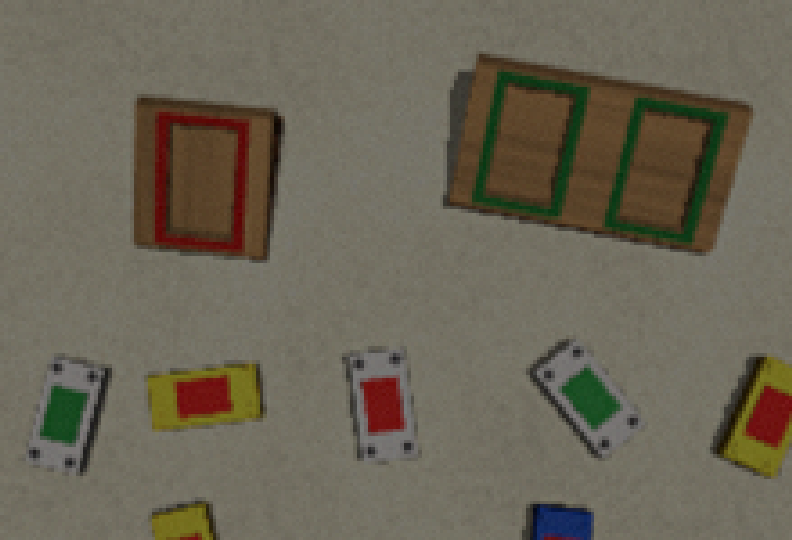

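```bash
cat > meas.py <<'E'
from h import *
def comp(n,im,k,c):
    m=masks(im)[k]; N,l,s,cc=cv2.connectedComponentsWithStats(m,connectivity=8)
    i=1+np.argmin(np.hypot(*(cc[1:]-c).T)); return (l==i).astype(np.uint8)
def hullpts(m): return cv2.convexHull(np.argwhere(m)[:,::-1].astype(np.int32))
def hullcen(m):
    f=np.zeros_like(m); cv2.fillConvexPoly(f,hullpts(m),1); M=cv2.moments(f,True)
    return np.array([M["m10"],M["m01"]])/M["m00"],f
def planecast(n,px,p0,nrm):
    o,d=rays(n,px); return o+d*(((p0-o)@nrm)/(d@nrm))[:,None]
def tag(T,S,k,ct,cs):
    a,fa=hullcen(comp("top",T,k,ct)); b,fb=hullcen(comp("side",S,k,cs))
    p,e=tri(a,b); out=[]
    for n,f in(("top",fa),("side",fb)):
        q=onz(n,np.argwhere(f)[:,::-1],0.036)[:,:2]; w,v=np.linalg.eigh(np.cov(q.T))
        out.append((np.degrees(np.arctan2(v[1,1],v[0,1]))%180,np.sqrt(12*w[::-1])*1e3,q.mean(0)))
    return p,e,out
if __name__=="__main__":
    np.set_printoptions(precision=4,suppress=True)
    T,S=cv2.imread("pics/top0.png"),cv2.imread("pics/side0.png")
    for nm,k,ct,cs in(("gA","green",(172,230),(213,261)),("gB","green",(318,225),(303,178)),("red","red",(261,227),(272,207))):
        p,e,o=tag(T,S,k,ct,cs); print(nm,p,"err",round(e,4),*[(round(x[0],1),x[1].round(0),x[2]) for x in o])
    for nm,k,ct,cs in(("P0","green",(302,154),(249,152)),("P1","green",(339,161),(274,140)),("R","red",(209.6,164),(199,199))):
        a,fa=hullcen(comp("top",T,k,ct)); b,fb=hullcen(comp("side",S,k,cs)); p,e=tri(a,b); print(nm,p,"err",round(e,4))
        yaw=0.0
        for it in range(4):
            y=np.radians(yaw); c,s=np.cos(.5585),np.sin(.5585)
            X=np.array([np.cos(y)*c,np.sin(y)*c,s]);Y=np.array([-np.sin(y),np.cos(y),0]);Z=np.cross(X,Y); r=[]
            for n,f in(("top",fa),("side",fb)):
                q=planecast(n,np.argwhere(f)[:,::-1],p,Z)-p; q=np.c_[q@X,q@Y]; w,v=np.linalg.eigh(np.cov(q.T))
                r.append((np.degrees(np.arctan(v[1,1]/v[0,1])),np.sqrt(12*w[::-1])*1e3))
            yaw+=r[0][0]/c
        print("  yaw",round(yaw,2),"side resid",round(r[1][0],2),r[0][1],r[1][1],"floor",p-.012*Z)
    # heights of three rack corners seen in c1 crop, check only
E
python3 meas.py
```

```text
gA [0.4306 0.2474 0.036 ] err 0.0003 (np.float64(165.4), array([44., 31.]), array([0.4305, 0.2474])) (np.float64(164.9), array([45., 31.]), array([0.4308, 0.2475]))
gB [ 0.4446 -0.1828  0.0365] err 0.0002 (np.float64(37.4), array([44., 30.]), array([ 0.4445, -0.183 ])) (np.float64(27.8), array([43., 33.]), array([ 0.4449, -0.1832]))
red [ 0.4384 -0.0143  0.0366] err 0.0004 (np.float64(6.5), array([41., 29.]), array([ 0.4386, -0.0142])) (np.float64(9.3), array([41., 29.]), array([ 0.4386, -0.0148]))
P0 [ 0.6488 -0.1326  0.0598] err 0.0007
  yaw -11.14 side resid -0.71 [115.6229  73.7766] [116.0698  73.8088] floor [ 0.6551 -0.1338  0.0496]
P1 [ 0.6281 -0.2414  0.0581] err 0.0011
  yaw -11.07 side resid -1.44 [115.5386  73.8167] [116.0715  74.3123] floor [ 0.6343 -0.2426  0.0479]
R [0.6193 0.1332 0.0593] err 0.0013
  yaw -7.55 side resid 2.0 [114.7264  73.0754] [115.7042  73.1352] floor [0.6256 0.1324 0.0491]
```

```bash
cat > edges.py <<'E'
from meas import *
np.set_printoptions(precision=4,suppress=True)
def corners(m):
    p=np.argwhere(m)[:,::-1].astype(float); h=hullpts(m)
    q=cv2.approxPolyN(h,4)[0].astype(float)   # rough quad, refined by edge fits on boundary pixels
    c=q.mean(0); q=q[np.argsort(np.arctan2(*(q-c).T[::-1]))]
    cs,_=cv2.findContours(m,cv2.RETR_EXTERNAL,cv2.CHAIN_APPROX_NONE); b=max(cs,key=len)[:,0].astype(float)
    L=[]
    for i in range(4):
        a,d=q[i],q[(i+1)%4]-q[i]; l=np.hypot(*d); d/=l; n=np.array([-d[1],d[0]])
        t=(b-a)@d; s=(b-a)@n; k=(abs(s)<2.5)&(t>.12*l)&(t<.88*l)
        vx,vy,x,y=cv2.fitLine(b[k].astype(np.float32),cv2.DIST_HUBER,0,.01,.01).ravel()
        L.append(np.cross([x,y,1],[x+vx,y+vy,1]))
    P=[np.cross(L[i-1],L[i]) for i in range(4)]
    return np.array([v[:2]/v[2] for v in P])
T,S=cv2.imread("pics/top0.png"),cv2.imread("pics/side0.png")
for nm,k,ct,cs in(("P0","green",(302,154),(249,152)),("P1","green",(339,161),(274,140)),("R","red",(209.6,164),(199,199))):
    A=corners(comp("top",T,k,ct)); B=corners(comp("side",S,k,cs))
    R=[tri(a,b) for a in A for b in [min(B,key=lambda b:tri(a,b)[1]+abs(tri(a,b)[0][2]-.06)*.3)]]
    X=np.array([r[0] for r in R]); c=X.mean(0); o=X[np.argsort(X[:,2])]  # two low, two high
    lo=o[:2][np.argsort(o[:2,1])]; hi=o[2:][np.argsort(o[2:,1])]
    ex=(hi-lo).mean(0); ey=((lo[1]-lo[0])+(hi[1]-hi[0]))/2
    print(nm,"c",c,"err",np.array([r[1] for r in R]),"len",np.linalg.norm(ex),np.linalg.norm(ey),
      "slope",np.degrees(np.arcsin(ex[2]/np.linalg.norm(ex))),"yawx",np.degrees(np.arctan2(ex[1],ex[0])),"yawy",np.degrees(np.arctan2(-ey[0],ey[1])),"ey_z",ey[2])
E
python3 edges.py
cat > go.py <<'E'
import sys
from h import *
from scipy.spatial.transform import Rotation as R
def go(pos,yaw,tilt=0):
    s=env.get_obs(); c=R.from_euler("xyz",s["tcp_rot"],degrees=True)
    t=R.from_euler("z",yaw,degrees=True)*R.from_euler("y",-tilt,degrees=True)*R.from_euler("x",180,degrees=True)
    d=(np.array(pos)-s["tcp_pos"])/.025; r=np.degrees((t*c.inv()).as_rotvec())/4
    np.set_printoptions(precision=3,suppress=True)
    print("shift",d,"turn",r,"| t",round(s["clock"],2),"tcp",s["tcp_pos"],"rot",s["tcp_rot"],"op",round(s["opening"],3),"ff",round(s["finger_force"],1),"ft",s["ft_force"])
if __name__=="__main__":
    a=[float(x) for x in sys.argv[1:]]; go(a[:3],*a[3:])
E
python3 go.py .4445 -.183 .12 38
```

```text
P0 c [ 0.6472 -0.132   0.0614] err [0.0003 0.0003 0.0005 0.0014] len 0.11058348887332276 0.06858860736061494 slope 31.980888882269447 yawx -11.346742213951762 yawy -10.5959602224401 ey_z 0.0008053629090434555
P1 c [ 0.6261 -0.24    0.0612] err [0.0013 0.0003 0.     0.0003] len 0.11085667982565965 0.06870510134119026 slope 32.9280863254015 yawx -10.833632180193367 yawy -10.674014410207336 ey_z 0.0006435981326552709
R c [0.6174 0.1334 0.062 ] err [0.002  0.001  0.0015 0.0021] len 0.1107355972271398 0.06823475332317881 slope 32.46496257893308 yawx -6.841103858984843 yawy -6.327318481785857 ey_z -0.0003652665458368787
shift [ 8.2   14.673 -3.976] turn [-0.022 -0.012  3.616] | t 0.1 tcp [ 0.239 -0.55   0.219] rot [-179.898   -0.004   23.537] op 0.998 ff 0.0 ft [ 0.167 -0.38  -1.101]
```

```bash
python3 -m pendant '[[0.51,0.92,-0.25,0,0,0.22,0.75],[0.51,0.92,-0.25,0,0,0.22,0.75],[0.51,0.92,-0.25,0,0,0.22,0.75],[0.51,0.92,-0.25,0,0,0.22,0.75],[0.51,0.92,-0.25,0,0,0.22,0.75],[0.51,0.92,-0.25,0,0,0.22,0.75],[0.51,0.92,-0.25,0,0,0.22,0.75],[0.51,0.92,-0.25,0,0,0.22,0.75]]' && python3 -m pendant '[[0.51,0.92,-0.25,0,0,0.23,0.75],[0.51,0.92,-0.25,0,0,0.23,0.75],[0.51,0.92,-0.25,0,0,0.23,0.75],[0.51,0.92,-0.25,0,0,0.23,0.75],[0.51,0.92,-0.25,0,0,0.23,0.75],[0.51,0.92,-0.25,0,0,0.23,0.75],[0.51,0.92,-0.25,0,0,0.23,0.75],[0.5,0.9,-0.25,0,0,0.23,0.75],[0,0,0,0,0,0,0.75]]'; python3 go.py .4445 -.183 .040 38
```

```text
clock: 0.77
tcp_pos: [0.3419, -0.3647, 0.1696]
tcp_rot: [-180.0, 0.0, 30.6]
ft_force: [0.1, -0.3, 0.3]
opening: 0.754
finger_force: 0.0
clock: 1.52
tcp_pos: [0.4441, -0.1789, 0.1185]
tcp_rot: [-179.8, -0.0, 38.2]
ft_force: [-0.6, 0.2, -0.3]
opening: 0.746
finger_force: 0.0
shift [ 0.017 -0.165 -3.14 ] turn [-0.043 -0.026 -0.051] | t 1.52 tcp [ 0.444 -0.179  0.119] rot [-179.799   -0.026   38.202] op 0.746 ff 0.0 ft [-0.605  0.151 -0.286]
```

```bash
python3 -m pendant '[[0,-0.16,-0.6,0,0,0,0.75],[0,0,-0.8,0,0,0,0.75],[0,0,-0.8,0,0,0,0.75],[0,0,-0.6,0,0,0,0.75],[0,0,-0.3,0,0,0,0.75],[0,0,0,0,0,0,0.75]]'; python3 go.py .4445 -.183 .040 38; python3 - <<'E'
from h import *
a=env.grab_frame("top")[150:290,250:400];b=env.grab_frame("side")[120:260,230:380]
cv2.imwrite("pics/g1.png",cv2.resize(np.hstack([a,b]),None,fx=2.6,fy=2.6,interpolation=cv2.INTER_CUBIC))
E
```

```text
clock: 2.02
tcp_pos: [0.4419, -0.1863, 0.0407]
tcp_rot: [-179.8, 0.1, 37.9]
ft_force: [0.2, -0.4, -0.7]
opening: 0.748
finger_force: 0.0
shift [ 0.103  0.133 -0.029] turn [-0.024 -0.053  0.022] | t 2.02 tcp [ 0.442 -0.186  0.041] rot [-179.793    0.108   37.912] op 0.748 ff 0.0 ft [ 0.152 -0.372 -0.724]
```

View pics/g1.png

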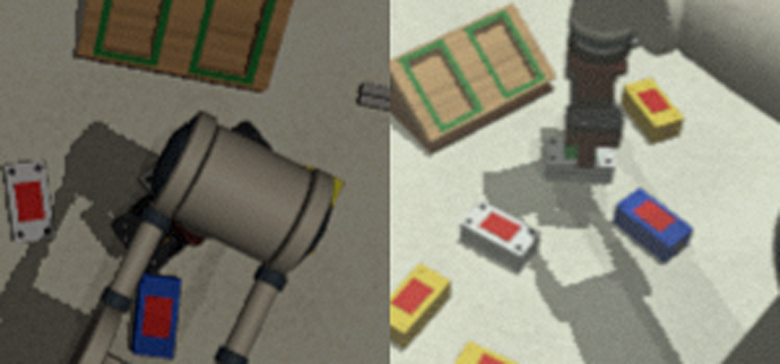

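The fingers straddle the green-tagged mould (side crop, about (580,155)) with nothing in the way. I'll centre and close.

```bash
python3 -m pendant '[[0.1,0.13,0,0,0,0,0.75],[0,0,0,0,0,0,0.75],[0,0,0,0,0,0,0],[0,0,0,0,0,0,0],[0,0,0,0,0,0,0],[0,0,0,0,0,0,0],[0,0,0,0,0,0,0],[0,0,0,0,0,0,0]]'; python3 go.py .4445 -.183 .040 38
```

```text
clock: 2.78
tcp_pos: [0.4458, -0.1834, 0.0429]
tcp_rot: [-180.0, 0.0, 37.9]
ft_force: [1.1, 0.9, -0.8]
opening: 0.333
finger_force: 0.0
shift [-0.053  0.015 -0.117] turn [-0.    -0.     0.016] | t 2.78 tcp [ 0.446 -0.183  0.043] rot [-179.999    0.      37.934] op 0.333 ff 0.0 ft [ 1.117  0.86  -0.809]
```

```bash
python3 - <<'E'
from h import *
s=env.get_obs(); print(s["opening"],s["finger_force"],s["tcp_pos"],env.finger_overhang)
b=env.grab_frame("side")[130:230,250:370]
cv2.imwrite("pics/g2.png",cv2.resize(b,None,fx=6,fy=6,interpolation=cv2.INTER_CUBIC))
E
```

```text
0.33344363144036276 0.0 [ 0.44582891 -0.18337784  0.04292474] 0.025
```

View pics/g2.png

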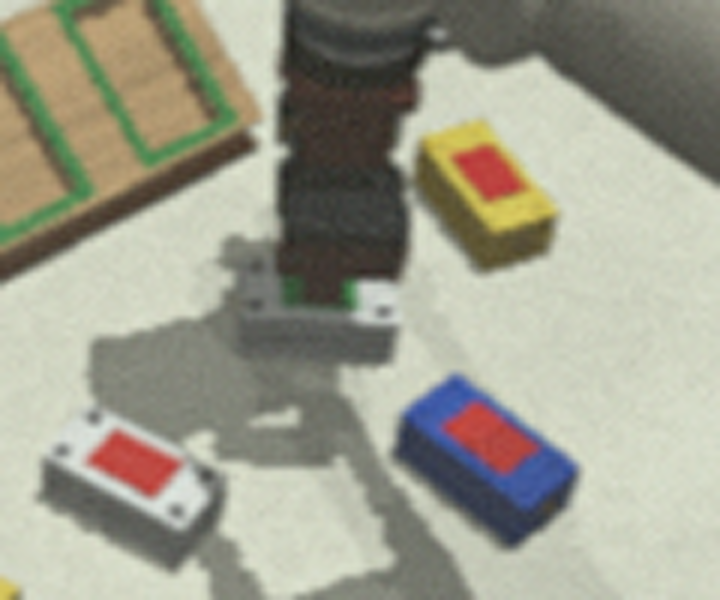

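```bash
python3 - <<'E'
from h import *
ax=np.array([.4455,-.1835]); y=np.radians(38); n=np.array([-np.sin(y),np.cos(y)])
for h in(.033,.0147):
    for z in(.016,.026,.036,.046):
        print(h,z,*[proj("side",[*(ax+s*n*h),z])[0].round(1) for s in(1,-1)])
s=env.get_obs(); print(s["opening"],s["tcp_pos"],s["joint_pos"],s["clock"])
E
python3 -m pendant '[[0,0,0,0,0,0,0.75],[0,0,0,0,0,0,0.75],[0,0,0,0,0,0,0.75],[0,0,0,0,0,0,0.75],[0,0,0,0,0,0,0.75],[0,0,0,0,0,0,0.75]]'
python3 -m pendant '[[0,0,0.9,0,0,0,0.75],[0,0,0.9,0,0,0,0.75],[0,0,0.9,0,0,0,0.75],[0,0,0.5,0,0,0,0.75],[0,0,0,0,0,0,0.75],[0,0,0,0,0,0,0.75]]'
python3 - <<'E'
from h import *
s=env.get_obs(); print(s["opening"],s["tcp_pos"],s["tcp_rot"])
b=env.grab_frame("side")[110:210,250:370]; cv2.imwrite("pics/g3.png",cv2.resize(b,None,fx=6,fy=6,interpolation=cv2.INTER_CUBIC))
E
```

```text
0.033 0.016 [302.4 188.5] [302.3 174.7]
0.033 0.026 [302.7 186.6] [302.6 172.7]
0.033 0.036 [303.  184.5] [302.8 170.6]
0.033 0.046 [303.3 182.5] [303.1 168.6]
0.0147 0.016 [302.3 184.6] [302.3 178.4]
0.0147 0.026 [302.6 182.6] [302.6 176.4]
0.0147 0.036 [302.9 180.6] [302.9 174.4]
0.0147 0.046 [303.2 178.5] [303.2 172.4]
0.2901020009740635 [ 0.445844   -0.18336949  0.04292712] [-2.64007000e+01 -1.10182792e+01  1.04273820e+02 -3.92207256e-04
  8.67450877e+01  2.56653346e+01] 2.8333
clock: 3.33
tcp_pos: [0.4459, -0.1834, 0.0429]
tcp_rot: [180.0, -0.0, 37.9]
ft_force: [0.1, 0.2, 0.5]
opening: 0.706
finger_force: 0.0
clock: 3.83
tcp_pos: [0.4461, -0.1835, 0.123]
tcp_rot: [179.9, -0.0, 37.9]
ft_force: [-0.6, 0.0, -0.1]
opening: 0.747
finger_force: 0.0
0.7471707301757565 [ 0.44613499 -0.18347008  0.12301955] [ 1.79946044e+02 -2.79660100e-02  3.79360843e+01]
```

View pics/g3.png

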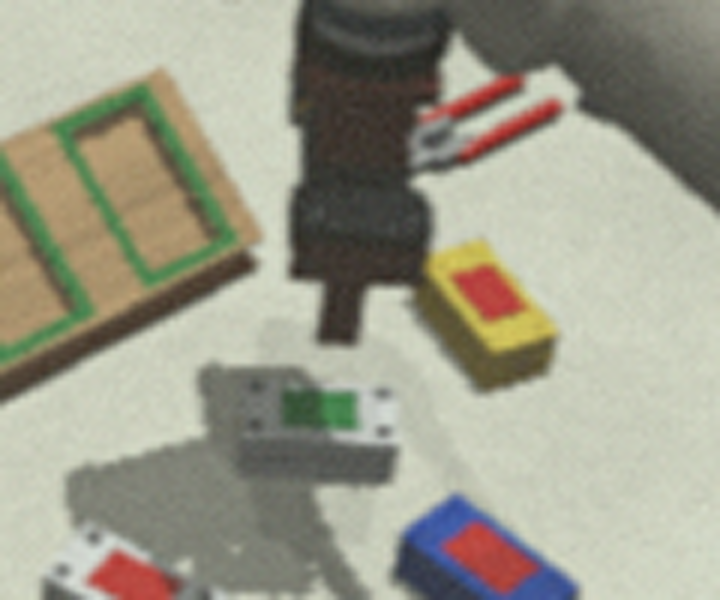

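```bash
python3 -m pendant '[[0,0,-0.8,0,0,0,0.75],[0,0,-0.8,0,0,0,0.75],[0,0,-0.8,0,0,0,0.75],[0,0,-0.6,0,0,0,0.75],[0,0,-0.4,0,0,0,0.75],[0,0,-0.2,0,0,0,0.75],[0,0,-0.2,0,0,0,0.75],[0,0,0,0,0,0,0.75]]'; python3 -m pendant '[[0,0,-0.1,0,0,0,0.75],[0,0,-0.1,0,0,0,0.75],[0,0,0,0,0,0,0]]'; python3 -m pendant '[[0,0,0,0,0,0,0],[0,0,0,0,0,0,0],[0,0,0,0,0,0,0],[0,0,0,0,0,0,0],[0,0,0,0,0,0,0],[0,0,0,0,0,0,0]]'
```

```text
clock: 4.55
tcp_pos: [0.4454, -0.1831, 0.027]
tcp_rot: [-179.9, 0.0, 37.9]
ft_force: [-1.0, -0.3, 0.7]
opening: 0.748
finger_force: 0.0
clock: 4.8
tcp_pos: [0.4461, -0.1834, 0.0231]
tcp_rot: [180.0, -0.0, 37.9]
ft_force: [-0.2, -0.0, -0.6]
opening: 0.704
finger_force: 0.0
clock: 5.3
tcp_pos: [0.446, -0.1833, 0.0233]
tcp_rot: [180.0, -0.0, 37.9]
ft_force: [-0.7, 1.4, 2.9]
opening: 0.522
finger_force: 30.0
```

```bash
python3 -m pendant '[[0,0,0.4,0,0,0,0],[0,0,0.9,0,0,0,0],[0,0,0.9,0,0,0,0],[0,0,0.9,0,0,0,0],[0,0,0.9,0,0,0,0],[0,0,0,0,0,0,0]]'; python3 go.py .589 -.233 .135 -10.8 32
```

```text
clock: 5.8
tcp_pos: [0.4476, -0.1844, 0.1279]
tcp_rot: [179.6, -0.2, 37.9]
ft_force: [1.0, -0.8, -3.5]
opening: 0.517
finger_force: 30.0
shift [ 5.656 -1.946  0.286] turn [  2.016  -7.944 -11.833] | t 5.8 tcp [ 0.448 -0.184  0.128] rot [179.614  -0.172  37.929] op 0.517 ff 30.0 ft [ 1.004 -0.76  -3.453]
```

```bash
python3 -m pendant '[[0.35,-0.12,0.02,0.126,-0.496,-0.74,0],[0.35,-0.12,0.02,0.126,-0.496,-0.74,0],[0.35,-0.12,0.02,0.126,-0.496,-0.74,0],[0.35,-0.12,0.02,0.126,-0.496,-0.74,0],[0.35,-0.12,0.02,0.126,-0.496,-0.74,0],[0.35,-0.12,0.02,0.126,-0.496,-0.74,0],[0.35,-0.12,0.02,0.126,-0.496,-0.74,0],[0.35,-0.12,0.02,0.126,-0.496,-0.74,0]]' >/dev/null; python3 -m pendant '[[0.35,-0.12,0.02,0.126,-0.496,-0.74,0],[0.35,-0.12,0.02,0.126,-0.496,-0.74,0],[0.35,-0.12,0.02,0.126,-0.496,-0.74,0],[0.35,-0.12,0.02,0.126,-0.496,-0.74,0],[0.35,-0.12,0.02,0.126,-0.496,-0.74,0],[0.35,-0.12,0.02,0.126,-0.496,-0.74,0],[0.35,-0.12,0.02,0.126,-0.496,-0.74,0],[0.35,-0.12,0.02,0.126,-0.496,-0.74,0],[0,0,0,0,0,0,0],[0,0,0,0,0,0,0]]'; python3 go.py .589 -.233 .1216 -10.8 32;python3 - <<'E'
from h import *
a=env.grab_frame("top");b=env.grab_frame("side"); cv2.imwrite("pics/t1.png",a);cv2.imwrite("pics/s1.png",b)
cv2.imwrite("pics/p1.png",cv2.resize(np.hstack([a[110:240,270:380],b[80:210,210:330]]),None,fx=3.4,fy=3.4,interpolation=cv2.INTER_CUBIC))
E
```

```text
clock: 7.3
tcp_pos: [0.5845, -0.2306, 0.1279]
tcp_rot: [-179.6, -31.5, -10.7]
ft_force: [0.5, -0.3, -4.1]
opening: 0.516
finger_force: 30.0
shift [ 0.182 -0.097 -0.252] turn [-0.114 -0.108 -0.072] | t 7.3 tcp [ 0.584 -0.231  0.128] rot [-179.566  -31.489  -10.739] op 0.516 ff 30.0 ft [ 0.546 -0.299 -4.142]
```

View pics/p1.png

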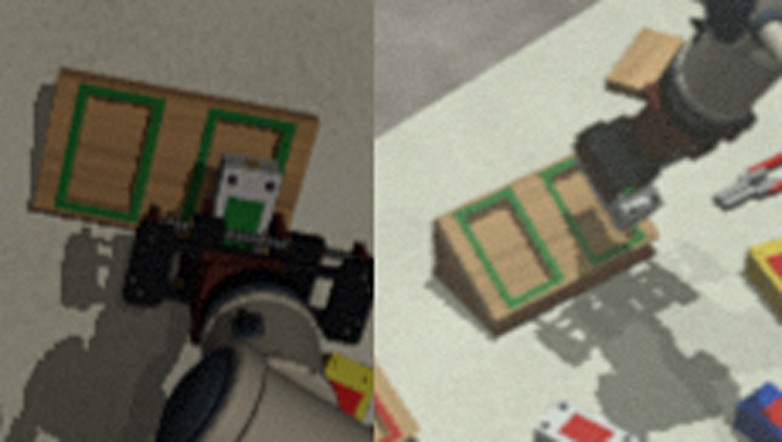

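```bash
python3 - <<'E'
from h import *
from scipy.spatial.transform import Rotation as R
s=env.get_obs(); t=R.from_euler("xyz",s["tcp_rot"],degrees=True).as_matrix()
X,Z=t[:,0],-t[:,2]; Y=np.cross(Z,X); M=np.c_[X,Y,Z]
np.set_printoptions(precision=1,suppress=True)
for nm,o in(("A",s["tcp_pos"]-Z*.0233),("B",s["tcp_pos"]+[0,0,.021]-Z*.0443)):
    P=o+np.array([[.044,.023,.036],[.044,-.023,.036],[.021,.015,.036],[.021,-.015,.036],[-.046,.023,.036],[-.046,-.023,.036]])@M.T
    print(nm,"top",proj("top",P).tolist() and proj("top",P).ravel(),"side",proj("side",P).ravel())
for n,f in(("top","t1"),("side","s1")):
    im=cv2.imread(f"pics/{f}.png"); N,l,st,c=cv2.connectedComponentsWithStats(masks(im)["green"])
    print(n,[(st[i].tolist(),c[i].round(1).tolist()) for i in range(1,N) if st[i,4]>8])
t=cv2.imread("pics/t1.png"); print(t[150:180:1,344].mean(1).round(0)); print(t[163,325:362].mean(1).round(0))
E
```

```text
A top [335.8 158.4 353.  161.5 336.8 166.8 347.8 168.9 328.1 188.4 344.6 191.5] side [271.6 121.7 282.  116.9 276.9 126.6 283.6 123.4 285.1 144.2 295.4 139. ]
B top [336.7 154.2 353.9 157.3 337.6 162.6 348.7 164.7 328.9 184.4 345.5 187.4] side [269.6 119.4 280.  114.6 274.9 124.3 281.6 121.1 283.1 141.8 293.3 136.7]
top [([286, 135, 32, 40, 246], [301.6, 153.6]), ([328, 142, 29, 17, 115], [341.4, 148.3]), ([336, 168, 11, 11, 91], [340.9, 172.8]), ([166, 222, 13, 16, 142], [172.0, 229.6])]
side [([259, 127, 10, 16, 40], [263.3, 132.8]), ([234, 135, 31, 36, 172], [249.5, 152.1]), ([284, 147, 5, 6, 12], [286.6, 149.3]), ([206, 253, 16, 16, 146], [213.4, 260.8])]
[ 70.  75.  74.  74.  72.  72.  66.  55.  44.  60.  90. 112. 106. 106.
 106. 105. 109. 111.  95.  48.  29.  34.  33.  37.  33.  32.  36.  32.
  38.  46.]
[ 33.  17.  19.  17.  26.  38.  36.  28.  25.  48.  90.  96.  40.  33.
  63. 106. 108. 105. 100. 106. 105. 110. 102.  84.  67.  80. 106.  93.
  66.  68.  68.  72.  69.  81. 110. 119. 118.]
```

The top crop shows the held mould over the right green pocket, with its tag's upper edge at about (342,168). That matches the rigid-in-hand prediction, so the fingers are simply about 21 mm shorter than stated. I'll move to 20 mm above the seat.

```bash
python3 go.py .610 -.2372 .0877 -10.8 32
```

```text
shift [ 0.997 -0.246 -1.675] turn [-0.1   -0.076 -0.067] | t 7.4 tcp [ 0.585 -0.231  0.13 ] rot [-179.606  -31.626  -10.738] op 0.526 ff 30.0 ft [-0.556  0.005 -5.058]
```

```bash
python3 -m pendant '[[0.2,-0.05,-0.34,-0.02,-0.02,-0.01,0],[0.2,-0.05,-0.34,-0.02,-0.02,-0.01,0],[0.2,-0.05,-0.34,-0.02,-0.02,-0.01,0],[0.2,-0.05,-0.33,-0.02,-0.02,-0.01,0],[0.2,-0.05,-0.33,-0.02,-0.02,-0.01,0],[0,0,0,0,0,0,0],[0,0,0,0,0,0,0],[0,0,0,0,0,0,0]]'; python3 go.py .6204 -.2392 .0708 -10.8 32; python3 - <<'E'
from h import *
from scipy.spatial.transform import Rotation as R
a=env.grab_frame("top"); s=env.get_obs(); cv2.imwrite("pics/t2.png",a);cv2.imwrite("pics/s2.png",env.grab_frame("side"))
t=R.from_euler("xyz",s["tcp_rot"],degrees=True).as_matrix(); X,Z=t[:,0],-t[:,2]; Y=np.cross(Z,X)
P=s["tcp_pos"]-Z*.0233+np.array([[.022,.015,.036],[.022,-.015,.036]])@np.c_[X,Y,Z].T
print(proj("top",P).round(1).tolist())
N,l,st,c=cv2.connectedComponentsWithStats(masks(a)["green"]); print([st[i].tolist() for i in range(1,N) if st[i,4]>8])
for i in range(1,N):
    if st[i,1]>150 and st[i,0]>300 and st[i,4]>30: print([(int(x),int(np.where(l[:,x]==i)[0].min())) for x in range(st[i,0],st[i,0]+st[i,2])],[(int(y),np.where(l[y]==i)[0][[0,-1]].tolist()) for y in range(st[i,1],st[i,1]+st[i,3])])
E
```

```text
clock: 8.07
tcp_pos: [0.611, -0.2376, 0.089]
tcp_rot: [-180.0, -32.3, -10.8]
ft_force: [0.9, 0.0, -4.2]
opening: 0.521
finger_force: 30.0
shift [ 0.377 -0.064 -0.727] turn [0.007 0.065 0.001] | t 8.07 tcp [ 0.611 -0.238  0.089] rot [-179.974  -32.261  -10.819] op 0.521 ff 30.0 ft [ 0.859  0.037 -4.17 ]
[[336.7, 159.4], [347.4, 161.4]]
[[286, 135, 32, 38, 221], [327, 142, 30, 23, 132], [336, 161, 11, 10, 87], [336, 173, 7, 2, 10], [166, 222, 13, 16, 142]]
[(336, 164), (337, 161), (338, 161), (339, 161), (340, 161), (341, 161), (342, 162), (343, 162), (344, 162), (345, 162), (346, 162)] [(161, [337, 341]), (162, [337, 346]), (163, [337, 346]), (164, [336, 346]), (165, [336, 345]), (166, [336, 345]), (167, [336, 345]), (168, [336, 345]), (169, [337, 344]), (170, [342, 344])]
```

```bash
python3 -m pendant '[[0.066,0,-0.108,0,0,0,0],[0.066,-0.012,-0.108,0,0,0,0],[0.066,-0.012,-0.108,0,0,0,0],[0.066,-0.012,-0.108,0,0,0,0],[0.066,-0.012,-0.108,0,0,0,0],[0,0,0,0,0,0,0]]'; python3 -m pendant '[[0.03,-0.005,-0.05,0,0,0,0],[0,0,0,0,0,0,0]]'; python3 go.py .6214 -.2394 .0714 -10.8 32
```

```text
clock: 8.67
tcp_pos: [0.6189, -0.2386, 0.0742]
tcp_rot: [-179.9, -32.2, -10.8]
ft_force: [-0.7, -0.6, -4.9]
opening: 0.518
finger_force: 30.0
clock: 8.83
tcp_pos: [0.6199, -0.2389, 0.0739]
tcp_rot: [-180.0, -32.2, -10.8]
ft_force: [-0.6, 0.5, -4.7]
opening: 0.52
finger_force: 30.0
shift [ 0.061 -0.02  -0.099] turn [0.005 0.062 0.003] | t 8.83 tcp [ 0.62  -0.239  0.074] rot [-179.968  -32.246  -10.829] op 0.52 ff 30.0 ft [-0.628  0.524 -4.741]
```

```bash
python3 -m pendant '[[0.03,-0.005,-0.05,0,0,0,0],[0,0,0,0,0,0,0]]';python3 -m pendant '[[0.03,-0.005,-0.05,0,0,0,0],[0,0,0,0,0,0,0]]';  python3 go.py .6214 -.2394 .0714 -10.8 32
```

```text
clock: 9.0
tcp_pos: [0.6206, -0.2391, 0.0728]
tcp_rot: [-180.0, -32.3, -10.8]
ft_force: [1.1, -0.0, -4.6]
opening: 0.523
finger_force: 30.0
clock: 9.17
tcp_pos: [0.6215, -0.2393, 0.0722]
tcp_rot: [-180.0, -32.3, -10.8]
ft_force: [-1.6, 0.1, -2.3]
opening: 0.518
finger_force: 30.0
shift [-0.004 -0.006 -0.031] turn [0.012 0.072 0.002] | t 9.17 tcp [ 0.621 -0.239  0.072] rot [-179.992  -32.291  -10.813] op 0.518 ff 30.0 ft [-1.56   0.057 -2.27 ]
```

```bash
python3 -m pendant '[[0.02,-0.004,-0.04,0,0,0,0],[0,0,0,0,0,0,0]]';python3 -m pendant '[[0.01,-0.002,-0.02,0,0,0,0],[0,0,0,0,0,0,0]]'
```

```text
clock: 9.33
tcp_pos: [0.6215, -0.2393, 0.0721]
tcp_rot: [-180.0, -32.3, -10.8]
ft_force: [-12.4, 4.3, 5.4]
opening: 0.521
finger_force: 30.0
clock: 9.5
tcp_pos: [0.6216, -0.2392, 0.0721]
tcp_rot: [180.0, -32.2, -10.8]
ft_force: [-17.2, 5.9, 9.1]
opening: 0.522
finger_force: 30.0
```

```bash
python3 -m pendant '[[0,0,0,0,0,0,0.75],[0,0,0,0,0,0,0.75],[0,0,0,0,0,0,0.75],[0,0,0,0,0,0,0.75],[0,0,0,0,0,0,0.75]]'; python3 -m pendant '[[-0.16,0.03,0.25,0,0,0,0.75],[-0.3,0.06,0.5,0,0,0,0.75],[-0.3,0.06,0.5,0,0,0,0.75],[-0.3,0.06,0.5,0,0,0,0.75],[-0.3,0.06,0.5,0,0,0,0.75],[-0.5,0.2,0.5,0,0,0,0.75],[-0.5,0.4,0.4,0,0,0,0.75],[-0.6,0.6,0.3,0,0,0,0.75],[-0.6,0.6,0,0,0,0,0.75],[-0.6,0.6,0,0,0,0,0.75]]'; cat > chk.py <<'E'
from meas import *
import sys
def chk(floor,yaw,k,name):
    y=np.radians(yaw); c,s=np.cos(.5585),np.sin(.5585)
    X=np.array([np.cos(y)*c,np.sin(y)*c,s]);Y=np.array([-np.sin(y),np.cos(y),0]);Z=np.cross(X,Y); floor=np.array(floor)
    p0=floor+.036*Z; T,S=env.grab_frame("top"),env.grab_frame("side"); cv2.imwrite(f"pics/{name}t.png",T);cv2.imwrite(f"pics/{name}s.png",S); cs=[]
    for n,im in(("top",T),("side",S)):
        m=comp(n,im,k,proj(n,p0)[0]); cc,f=hullcen(m); cs.append(cc); q=planecast(n,np.argwhere(f)[:,::-1],p0,Z)-p0; q=np.c_[q@X,q@Y]*1e3
        w,v=np.linalg.eigh(np.cov(q.T)); print(n,"px",cc.round(1),"off XY mm",q.mean(0).round(1),"size",np.sqrt(12*w[::-1]).round(0),"ang",np.degrees(np.arctan(v[1,1]/v[0,1])).round(1))
    p,e=tri(*cs); d=(p-p0)*1e3; print("tri off X,Y,Z mm",(d@X).round(1),(d@Y).round(1),(d@Z).round(1),"err",round(e,4))
a=sys.argv; chk([float(x) for x in a[1:4]],float(a[4]),a[5],a[6])
E
python3 chk.py .6323 -.2412 .0510 -10.8 green q1; python3 go.py .4384 -.0143 .10 8
```

```text
clock: 9.92
tcp_pos: [0.6225, -0.2395, 0.0707]
tcp_rot: [-180.0, -32.3, -10.8]
ft_force: [-0.4, 0.0, 0.2]
opening: 0.749
finger_force: 0.0
clock: 10.75
tcp_pos: [0.5176, -0.1723, 0.1579]
tcp_rot: [180.0, -32.4, -10.8]
ft_force: [0.3, -0.8, 0.1]
opening: 0.751
finger_force: 0.0
top px [339.2 166.5] off XY mm [-3.7 -0.4] size [42. 30.] ang -3.5
side px [274.2 139.6] off XY mm [-2.2 11. ] size [30.  8.] ang 0.8
tri off X,Y,Z mm -3.3 2.2 -7.4 err 0.0094
shift [-3.153  6.279 -2.308] turn [0.195 8.128 4.56 ] | t 10.85 tcp [ 0.517 -0.171  0.158] rot [179.996 -32.381 -10.742] op 0.754 ff 0.0 ft [ 0.493  0.304 -0.39 ]
```

```bash
python3 -m pendant '[[-0.32,0.64,-0.1,0.02,0.82,0.46,0.75],[-0.32,0.64,-0.1,0.02,0.82,0.46,0.75],[-0.32,0.64,-0.2,0.02,0.82,0.46,0.75],[-0.32,0.64,-0.2,0.02,0.82,0.46,0.75],[-0.32,0.64,-0.2,0.02,0.82,0.46,0.75],[-0.32,0.64,-0.3,0.02,0.82,0.46,0.75],[-0.32,0.64,-0.3,0.02,0.82,0.46,0.75],[-0.3,0.6,-0.3,0.02,0.82,0.46,0.75],[-0.3,0.6,-0.3,0.02,0.8,0.46,0.75],[-0.3,0.6,-0.3,0.02,0.8,0.46,0.75]]' >/dev/null; python3 -m pendant '[[0,0,0,0,0,0,0.75],[0,0,0,0,0,0,0.75]]'; python3 chk.py .6323 -.2412 .0510 -10.8 green q2; python3 go.py .4386 -.0143 .0233 8
```

```text
clock: 11.85
tcp_pos: [0.4402, -0.0155, 0.0984]
tcp_rot: [-180.0, 0.2, 8.1]
ft_force: [0.1, -0.7, -0.2]
opening: 0.751
finger_force: 0.0
top px [339.2 166.5] off XY mm [-3.6 -0.5] size [42. 30.] ang -2.6
side px [260.5 132.5] off XY mm [42.4 44.4] size [17.  8.] ang 16.3
tri off X,Y,Z mm 24.4 27.7 21.9 err 0.0593
shift [-0.065  0.077 -3.042] turn [ 0.009 -0.033 -0.009] | t 11.95 tcp [ 0.44  -0.016  0.099] rot [179.985   0.137   8.035] op 0.751 ff 0.0 ft [ 0.102 -0.465  0.319]
```

```bash
python3 -m pendant '[[-0.06,0.08,-0.7,0,0,0,0.75],[0,0,-0.8,0,0,0,0.75],[0,0,-0.7,0,0,0,0.75],[0,0,-0.5,0,0,0,0.75],[0,0,-0.22,0,0,0,0.75],[0,0,-0.1,0,0,0,0.75],[0,0,0,0,0,0,0.75],[0,0,0,0,0,0,0.75]]'; python3 -m pendant '[[0,0,0,0,0,0,0],[0,0,0,0,0,0,0],[0,0,0,0,0,0,0],[0,0,0,0,0,0,0],[0,0,0,0,0,0,0],[0,0,0,0,0,0,0]]'; python3 go.py .4386 -.0143 .0233 8
```

```text
clock: 12.62
tcp_pos: [0.4388, -0.0138, 0.0245]
tcp_rot: [180.0, 0.1, 8.1]
ft_force: [-0.4, -0.5, -0.0]
opening: 0.749
finger_force: 0.0
clock: 13.12
tcp_pos: [0.4385, -0.0137, 0.024]
tcp_rot: [180.0, 0.2, 8.1]
ft_force: [0.5, 0.1, 3.9]
opening: 0.518
finger_force: 30.0
shift [ 0.004 -0.024 -0.028] turn [ 0.008 -0.046 -0.022] | t 13.12 tcp [ 0.439 -0.014  0.024] rot [179.992   0.185   8.089] op 0.518 ff 30.0 ft [0.464 0.116 3.858]
```

```bash
python3 -m pendant '[[0,0,0.4,0,0,0,0],[0,0,0.9,0,0,0,0],[0,0,0.9,0,0,0,0],[0,0,0.9,0,0,0,0],[0,0,0.9,0,0,0,0],[0,0,0,0,0,0,0],[0,0,0,0,0,0,0]]'; python3 go.py .5795 .1379 .125 -6.6 32
```

```text
clock: 13.7
tcp_pos: [0.4386, -0.0135, 0.124]
tcp_rot: [-180.0, 0.1, 8.1]
ft_force: [0.3, 0.5, -4.3]
opening: 0.518
finger_force: 30.0
shift [5.638 6.057 0.038] turn [ 0.104 -8.056 -3.577] | t 13.7 tcp [ 0.439 -0.014  0.124] rot [-179.993    0.142    8.095] op 0.518 ff 30.0 ft [ 0.284  0.504 -4.31 ]
```

```bash
python3 -m pendant '[[0.4,0.6,0.2,0.01,-0.8,-0.36,0],[0.4,0.6,0.2,0.01,-0.8,-0.36,0],[0.5,0.6,0.1,0.01,-0.8,-0.36,0],[0.6,0.6,0,0.01,-0.8,-0.36,0],[0.6,0.6,0,0.01,-0.8,-0.36,0],[0.6,0.6,0,0.01,-0.8,-0.36,0],[0.6,0.6,0,0.01,-0.8,-0.36,0],[0.6,0.6,0,0.01,-0.8,-0.36,0],[0.6,0.6,-0.2,0.01,-0.8,-0.36,0],[0.6,0.6,-0.2,0.01,-0.8,-0.34,0]]' >/dev/null; python3 -m pendant '[[0.1,0,-0.1,0,0,0,0],[0,0,0,0,0,0,0],[0,0,0,0,0,0,0]]'; python3 go.py .5995 .1355 .0909 -6.6 32
```

```text
clock: 14.78
tcp_pos: [0.5768, 0.1359, 0.1209]
tcp_rot: [179.9, -31.4, -6.5]
ft_force: [0.2, -0.6, -2.9]
opening: 0.519
finger_force: 30.0
shift [ 0.906 -0.016 -1.202] turn [ 0.004 -0.152 -0.008] | t 14.78 tcp [0.577 0.136 0.121] rot [179.898 -31.4    -6.515] op 0.519 ff 30.0 ft [ 0.231 -0.632 -2.872]
```

```bash
python3 -m pendant '[[0.22,0,-0.3,0,-0.04,0,0],[0.22,0,-0.3,0,-0.03,0,0],[0.22,-0.01,-0.3,0,-0.03,0,0],[0.22,0,-0.3,0,-0.03,0,0],[0,0,0,0,0,0,0],[0,0,0,0,0,0,0],[0,0,0,0,0,0,0]]'; cat > hov.py <<'E'
from h import *
from scipy.spatial.transform import Rotation as R
import sys
k,h,nm=sys.argv[1],float(sys.argv[2]),sys.argv[3]
a=env.grab_frame("top"); s=env.get_obs(); cv2.imwrite(f"pics/{nm}t.png",a);cv2.imwrite(f"pics/{nm}s.png",env.grab_frame("side"))
t=R.from_euler("xyz",s["tcp_rot"],degrees=True).as_matrix(); X,Z=t[:,0],-t[:,2]; Y=np.cross(Z,X)
P=s["tcp_pos"]-Z*h+np.array([[.022,.015,.036],[.022,-.015,.036],[.022,0,.036]])@np.c_[X,Y,Z].T
p=proj("top",P); print("pred tag top corners",p.round(1).tolist())
N,l,st,c=cv2.connectedComponentsWithStats(masks(a)[k])
i=l[int(p[2,1])+4,int(p[2,0])]
print(st[i].tolist(),[(int(x),int(np.where(l[:,x]==i)[0].min())) for x in range(st[i,0],st[i,0]+st[i,2])])
E
python3 hov.py red .024 r1; python3 go.py .6111 .1342 .0722 -6.6 32
```

```text
clock: 15.37
tcp_pos: [0.6002, 0.136, 0.0933]
tcp_rot: [-179.9, -32.2, -6.7]
ft_force: [-0.6, 0.2, -3.7]
opening: 0.519
finger_force: 30.0
pred tag top corners [[201.8, 163.5], [212.5, 164.7], [207.1, 164.1]]
[203, 165, 9, 10, 83] [(203, 165), (204, 165), (205, 165), (206, 165), (207, 166), (208, 166), (209, 166), (210, 166), (211, 166)]
shift [ 0.43  -0.083 -0.877] turn [-0.02   0.063 -0.   ] | t 15.47 tcp [0.6   0.136 0.094] rot [-179.874  -32.24    -6.666] op 0.522 ff 30.0 ft [ 0.388  0.409 -3.421]
```

```bash
python3 -m pendant '[[0.076,-0.012,-0.122,0,0,0,0],[0.076,-0.012,-0.122,0,0,0,0],[0.076,-0.012,-0.122,0,0,0,0],[0.076,-0.012,-0.122,0,0,0,0],[0.076,-0.012,-0.122,0,0,0,0],[0,0,0,0,0,0,0],[0,0,0,0,0,0,0]]'; python3 -m pendant '[[0.03,-0.004,-0.05,0,0,0,0],[0.03,-0.004,-0.05,0,0,0,0],[0,0,0,0,0,0,0]]'; python3 go.py .6119 .1341 .0727 -6.6 32
```

```text
clock: 16.05
tcp_pos: [0.6095, 0.1345, 0.0776]
tcp_rot: [-179.9, -32.1, -6.7]
ft_force: [-0.2, -0.7, -3.4]
opening: 0.521
finger_force: 30.0
clock: 16.3
tcp_pos: [0.6111, 0.1344, 0.0755]
tcp_rot: [-179.9, -32.2, -6.7]
ft_force: [0.4, 0.1, -3.3]
opening: 0.525
finger_force: 30.0
shift [ 0.031 -0.014 -0.112] turn [-0.015  0.048  0.001] | t 16.3 tcp [0.611 0.134 0.076] rot [-179.901  -32.184   -6.656] op 0.525 ff 30.0 ft [ 0.417  0.142 -3.333]
```

```bash
python3 -m pendant '[[0.02,-0.004,-0.05,0,0,0,0],[0,0,0,0,0,0,0]]'; python3 -m pendant '[[0.02,-0.004,-0.05,0,0,0,0],[0,0,0,0,0,0,0]]'; python3 -m pendant '[[0.02,-0.004,-0.03,0,0,0,0],[0,0,0,0,0,0,0]]'
```

```text
clock: 16.47
tcp_pos: [0.6116, 0.1343, 0.0742]
tcp_rot: [-179.9, -32.2, -6.7]
ft_force: [-0.9, -0.3, -3.1]
opening: 0.524
finger_force: 30.0
clock: 16.63
tcp_pos: [0.6121, 0.1342, 0.0729]
tcp_rot: [-179.9, -32.2, -6.7]
ft_force: [0.7, -0.2, -3.4]
opening: 0.525
finger_force: 30.0
clock: 16.8
tcp_pos: [0.6125, 0.1342, 0.0728]
tcp_rot: [-179.9, -32.2, -6.7]
ft_force: [-4.1, -0.7, 0.2]
opening: 0.519
finger_force: 30.0
```

```bash
python3 -m pendant '[[0.01,0,-0.02,0,0,0,0.75],[0,0,0,0,0,0,0.75],[0,0,0,0,0,0,0.75],[0,0,0,0,0,0,0.75],[0,0,0,0,0,0,0.75]]'; python3 -m pendant '[[-0.16,0.02,0.25,0,0,0,0.75],[-0.3,0.035,0.5,0,0,0,0.75],[-0.3,0.035,0.5,0,0,0,0.75],[-0.3,0.035,0.5,0,0,0,0.75],[-0.3,0.035,0.5,0,0,0,0.75],[-0.6,0.2,0.4,0,0,0,0.75],[-0.6,0.4,0.2,0,0,0,0.75],[-0.6,0.4,0,0,0,0,0.75],[0,0,0,0,0,0,0.75]]'; python3 chk.py .6237 .1327 .0518 -6.6 red q3; python3 go.py .4305 .2474 .10 -14
```

```text
clock: 17.22
tcp_pos: [0.6131, 0.1342, 0.0724]
tcp_rot: [-179.9, -32.2, -6.7]
ft_force: [0.1, -0.1, -0.4]
opening: 0.749
finger_force: 0.0
clock: 17.97
tcp_pos: [0.5326, 0.1647, 0.1447]
tcp_rot: [-179.8, -32.3, -6.6]
ft_force: [1.1, 0.0, -0.1]
opening: 0.747
finger_force: 0.0
top px [208.3 169.8] off XY mm [-3.9  0.6] size [40. 27.] ang -3.7
side px [191.  186.5] off XY mm [41.   7.6] size [70. 26.] ang 87.8
tri off X,Y,Z mm 25.6 6.7 38.5 err 0.0333
shift [-4.133  3.352 -1.757] turn [ 1.412  7.947 -1.814] | t 18.07 tcp [0.534 0.164 0.144] rot [-179.875  -32.263   -6.584] op 0.75 ff 0.0 ft [-0.442 -0.465  0.29 ]
```

```bash
python3 -m pendant '[[-0.42,0.34,0,0.14,0.8,-0.18,0.75],[-0.42,0.34,0,0.14,0.8,-0.18,0.75],[-0.42,0.34,-0.2,0.14,0.8,-0.18,0.75],[-0.42,0.34,-0.2,0.14,0.8,-0.18,0.75],[-0.41,0.34,-0.2,0.14,0.8,-0.18,0.75],[-0.41,0.34,-0.2,0.14,0.8,-0.18,0.75],[-0.41,0.33,-0.2,0.14,0.8,-0.18,0.75],[-0.41,0.33,-0.25,0.14,0.8,-0.18,0.75],[-0.41,0.33,-0.25,0.14,0.78,-0.18,0.75],[-0.41,0.33,-0.25,0.14,0.78,-0.18,0.75]]' >/dev/null; python3 -m pendant '[[0,0,0,0,0,0,0.75],[0,0,0,0,0,0,0.75]]'; python3 go.py .4307 .2474 .0235 -14
```

```text
clock: 19.07
tcp_pos: [0.4311, 0.2465, 0.0986]
tcp_rot: [179.8, 0.1, -14.0]
ft_force: [0.0, 0.2, -0.5]
opening: 0.754
finger_force: 0.0
shift [-0.018  0.037 -3.003] turn [ 0.032 -0.035  0.002] | t 19.07 tcp [0.431 0.246 0.099] rot [179.842   0.104 -14.009] op 0.754 ff 0.0 ft [ 0.017  0.177 -0.498]
```

```bash
python3 -m pendant '[[-0.02,0.04,-0.7,0.03,-0.03,0,0.75],[0,0,-0.8,0,0,0,0.75],[0,0,-0.7,0,0,0,0.75],[0,0,-0.5,0,0,0,0.75],[0,0,-0.2,0,0,0,0.75],[0,0,-0.1,0,0,0,0.75],[0,0,0,0,0,0,0.75],[0,0,0,0,0,0,0.75]]'; python3 -m pendant '[[0,0,0,0,0,0,0],[0,0,0,0,0,0,0],[0,0,0,0,0,0,0],[0,0,0,0,0,0,0],[0,0,0,0,0,0,0],[0,0,0,0,0,0,0]]'; python3 go.py .4307 .2474 .0235 -14
```

```text
clock: 19.73
tcp_pos: [0.4306, 0.2484, 0.0256]
tcp_rot: [-179.9, -0.1, -14.0]
ft_force: [0.5, 0.3, 0.3]
opening: 0.749
finger_force: 0.0
clock: 20.23
tcp_pos: [0.4301, 0.2481, 0.025]
tcp_rot: [-179.9, -0.0, -14.0]
ft_force: [-0.8, -1.6, 3.7]
opening: 0.52
finger_force: 30.0
shift [ 0.022 -0.028 -0.061] turn [-0.014  0.007 -0.001] | t 20.23 tcp [0.43  0.248 0.025] rot [-179.939   -0.014  -13.994] op 0.52 ff 30.0 ft [-0.796 -1.604  3.718]
```

```bash
python3 -m pendant '[[0,0,0.4,0,0,0,0],[0,0,0.9,0,0,0,0],[0,0,0.9,0,0,0,0],[0,0,0.9,0,0,0,0],[0,0,0.9,0,0,0,0],[0,-0.5,0.9,0,0,0,0],[0,-0.9,0.9,0,0,0,0],[0,-0.9,0,0,0,0,0],[0,-0.9,0,0,0,0,0],[0,-0.9,0,0,0,0,0]]'; python3 -m pendant '[[0,-0.9,0,0,0,0,0],[0,-0.9,0,0,0,0,0],[0,0,0,0,0,0,0]]'; python3 go.py .6048 -.124 .14 -10.8 32
```

```text
clock: 21.07
tcp_pos: [0.4294, 0.1449, 0.1694]
tcp_rot: [-179.9, 0.1, -14.0]
ft_force: [0.3, -0.2, -4.5]
opening: 0.521
finger_force: 30.0
clock: 21.32
tcp_pos: [0.4294, 0.0976, 0.1689]
tcp_rot: [179.9, 0.1, -14.2]
ft_force: [0.7, 0.3, -4.2]
opening: 0.521
finger_force: 30.0
shift [ 7.016 -8.864 -1.155] turn [-1.715 -7.837  0.829] | t 21.32 tcp [0.429 0.098 0.169] rot [179.916   0.084 -14.18 ] op 0.521 ff 30.0 ft [ 0.732  0.257 -4.185]
```

```bash
python3 -m pendant '[[0.3,-0.85,0,-0.14,-0.65,0.07,0],[0.3,-0.85,0,-0.14,-0.65,0.07,0],[0.5,-0.8,0,-0.14,-0.65,0.07,0],[0.6,-0.74,0,-0.14,-0.65,0.07,0],[0.6,-0.74,0,-0.14,-0.65,0.07,0],[0.6,-0.74,0,-0.14,-0.65,0.07,0],[0.6,-0.74,-0.1,-0.14,-0.65,0.07,0],[0.7,-0.74,-0.1,-0.14,-0.65,0.07,0],[0.7,-0.74,-0.1,-0.14,-0.65,0.07,0],[0.7,-0.74,-0.2,-0.14,-0.65,0.07,0]]' > /dev/null; python3 -m pendant '[[0.7,-0.56,-0.3,-0.14,-0.65,0.07,0],[0.7,-0.56,-0.3,-0.14,-0.65,0.07,0],[0,0,0,0,0,0,0],[0,0,0,0,0,0,0],[0,0,0,0,0,0,0]]'; python3 go.py .6298 -.1287 .0915 -10.8 32
```

```text
clock: 22.57
tcp_pos: [0.6042, -0.1185, 0.1411]
tcp_rot: [-179.8, -31.7, -10.6]
ft_force: [0.2, 0.0, -3.9]
opening: 0.52
finger_force: 30.0
shift [ 1.024 -0.408 -1.982] turn [-0.052 -0.064 -0.081] | t 22.57 tcp [ 0.604 -0.118  0.141] rot [-179.816  -31.712  -10.575] op 0.52 ff 30.0 ft [ 0.192  0.028 -3.878]
```

```bash
python3 -m pendant '[[0.2,-0.08,-0.4,-0.01,0,-0.01,0],[0.2,-0.08,-0.4,-0.01,0,-0.01,0],[0.2,-0.08,-0.4,-0.01,0,-0.01,0],[0.2,-0.08,-0.4,-0.01,0,-0.01,0],[0.2,-0.08,-0.38,-0.01,0,-0.01,0],[0,0,0,0,0,0,0],[0,0,0,0,0,0,0],[0,0,0,0,0,0,0]]'; python3 hov.py green .025 a1; python3 go.py .6412 -.1309 .0728 -10.8 32
```

```text
clock: 23.23
tcp_pos: [0.63, -0.1293, 0.0926]
tcp_rot: [179.9, -31.9, -10.6]
ft_force: [0.1, 0.3, -3.5]
opening: 0.52
finger_force: 30.0
pred tag top corners [[297.6, 152.2], [308.3, 154.2], [303.0, 153.2]]
[297, 153, 11, 11, 89] [(297, 157), (298, 153), (299, 153), (300, 154), (301, 154), (302, 154), (303, 154), (304, 154), (305, 155), (306, 155), (307, 155)]
shift [ 0.439 -0.06  -0.828] turn [ 0.024 -0.004 -0.026] | t 23.33 tcp [ 0.63  -0.129  0.094] rot [179.887 -32.002 -10.637] op 0.519 ff 30.0 ft [ 0.399  0.596 -4.426]
```

```bash
python3 -m pendant '[[0.066,-0.01,-0.124,0,0,0,0],[0.066,-0.01,-0.124,0,0,0,0],[0.066,-0.01,-0.124,0,0,0,0],[0.066,-0.01,-0.124,0,0,0,0],[0.066,-0.01,-0.124,0,0,0,0],[0,0,0,0,0,0,0],[0,0,0,0,0,0,0]]'; python3 -m pendant '[[0.03,-0.004,-0.05,0,0,0,0],[0.03,-0.004,-0.05,0,0,0,0],[0,0,0,0,0,0,0]]'; python3 go.py .6412 -.1309 .0728 -10.8 32
```

```text
clock: 23.92
tcp_pos: [0.6379, -0.1305, 0.0763]
tcp_rot: [179.9, -31.9, -10.6]
ft_force: [-0.2, 0.1, -5.2]
opening: 0.519
finger_force: 30.0
clock: 24.17
tcp_pos: [0.6396, -0.1308, 0.0743]
tcp_rot: [179.9, -31.9, -10.6]
ft_force: [-0.0, -0.0, -4.8]
opening: 0.521
finger_force: 30.0
shift [ 0.063 -0.005 -0.059] turn [ 0.018 -0.026 -0.026] | t 24.17 tcp [ 0.64  -0.131  0.074] rot [179.894 -31.912 -10.641] op 0.521 ff 30.0 ft [-0.044 -0.039 -4.801]
```

```bash
python3 -m pendant '[[0.03,-0.004,-0.04,0,0,0,0],[0,0,0,0,0,0,0]]'; python3 -m pendant '[[0.02,-0.004,-0.03,0,0,0,0],[0,0,0,0,0,0,0]]'; python3 -m pendant '[[0.015,-0.003,-0.02,0,0,0,0],[0,0,0,0,0,0,0]]'
```

```text
clock: 24.33
tcp_pos: [0.6404, -0.1309, 0.0733]
tcp_rot: [179.9, -31.9, -10.6]
ft_force: [-0.1, -0.7, -4.5]
opening: 0.523
finger_force: 30.0
clock: 24.5
tcp_pos: [0.6408, -0.1309, 0.0731]
tcp_rot: [179.9, -31.9, -10.6]
ft_force: [-4.3, 0.7, -1.7]
opening: 0.523
finger_force: 30.0
clock: 24.67
tcp_pos: [0.6408, -0.1309, 0.0731]
tcp_rot: [179.9, -31.9, -10.6]
ft_force: [-11.0, 2.9, 3.4]
opening: 0.52
finger_force: 30.0
```

```bash
python3 -m pendant '[[0,0,0,0,0,0,0.75],[0,0,0,0,0,0,0.75],[0,0,0,0,0,0,0.75],[0,0,0,0,0,0,0.75],[0,0,0,0,0,0,0.75]]'; python3 -m pendant '[[-0.16,0.03,0.25,0,0,0,0.75],[-0.3,0.06,0.5,0,0,0,0.75],[-0.3,0.06,0.5,0,0,0,0.75],[-0.3,0.06,0.5,0,0,0,0.75],[-0.3,0.06,0.5,0,0,0,0.75],[-0.8,0,0.5,0,0,0,0.75],[-0.9,0,0.4,0,0,0,0.75],[-0.9,0,0.3,0,0,0,0.75],[-0.9,-0.5,0.3,0,0,0,0.75],[-0.9,-0.8,0,0,0,0,0.75]]'; python3 go.py .24 -.55 .22 23.5
```

```text
clock: 25.08
tcp_pos: [0.6417, -0.1312, 0.0729]
tcp_rot: [179.9, -32.0, -10.6]
ft_force: [0.3, -1.0, -0.3]
opening: 0.746
finger_force: 0.0
clock: 25.92
tcp_pos: [0.497, -0.1557, 0.1691]
tcp_rot: [179.8, -32.2, -10.4]
ft_force: [0.3, -0.4, 0.4]
opening: 0.746
finger_force: 0.0
shift [-10.282 -15.771   2.037] turn [-0.887  8.112  8.264] | t 25.92 tcp [ 0.497 -0.156  0.169] rot [179.827 -32.175 -10.415] op 0.746 ff 0.0 ft [ 0.333 -0.436  0.437]
```

```bash
python3 -m pendant '[[-0.5,-0.8,0.1,-0.04,0.42,0.42,0.75],[-0.5,-0.8,0.1,-0.04,0.42,0.42,0.75],[-0.5,-0.8,0.1,-0.04,0.42,0.42,0.75],[-0.5,-0.8,0.1,-0.04,0.42,0.42,0.75],[-0.5,-0.8,0.1,-0.04,0.42,0.42,0.75],[-0.5,-0.8,0.1,-0.04,0.42,0.42,0.75],[-0.5,-0.8,0.1,-0.04,0.42,0.42,0.75],[-0.5,-0.8,0.1,-0.04,0.42,0.42,0.75],[-0.5,-0.8,0.1,-0.04,0.42,0.42,0.75],[-0.5,-0.8,0.1,-0.04,0.42,0.42,0.75]]' >/dev/null; python3 -m pendant '[[-0.5,-0.8,0.1,-0.04,0.42,0.42,0.75],[-0.5,-0.8,0.1,-0.04,0.42,0.42,0.75],[-0.5,-0.8,0.1,-0.04,0.42,0.42,0.75],[-0.5,-0.8,0.1,-0.04,0.42,0.42,0.75],[-0.5,-0.8,0.1,-0.04,0.42,0.42,0.75],[-0.5,-0.8,0.1,-0.04,0.42,0.42,0.75],[-0.5,-0.8,0.1,-0.04,0.42,0.42,0.75],[-0.5,-0.8,0.1,-0.04,0.42,0.42,0.75],[0,0,0,0,0,0,0.75],[0,0,0,0,0,0,0.75]]'; for a in ".6323 -.2412 .0510 -10.8 green f1" ".6534 -.1332 .0512 -10.8 green f0" ".6237 .1327 .0518 -6.6 red fr"; do python3 chk.py $a; done; python3 -c "
import cv2,numpy as np
a=cv2.imread('pics/frt.png');b=cv2.imread('pics/frs.png')
cv2.imwrite('pics/f.png',cv2.resize(np.vstack([a[120:200,180:380],b[110:230,160:360]]),None,fx=3,fy=3,interpolation=cv2.INTER_CUBIC))"
```

```text
clock: 27.58
tcp_pos: [0.272, -0.5172, 0.211]
tcp_rot: [179.6, -1.9, 20.3]
ft_force: [0.7, 0.2, -0.0]
opening: 0.751
finger_force: 0.0
top px [339.2 166.5] off XY mm [-3.6 -0.5] size [42. 30.] ang -2.6
side px [276.9 138.7] off XY mm [-3.8 -0.5] size [43. 31.] ang 0.1
tri off X,Y,Z mm -3.7 -0.6 -0.3 err 0.0001
top px [301.1 159.1] off XY mm [-3.1 -0.4] size [42. 29.] ang 1.2
side px [252.3 150.8] off XY mm [-4.  -0.8] size [44. 32.] ang -2.8
tri off X,Y,Z mm -3.7 -0.8 -0.8 err 0.0008
top px [208.1 169.9] off XY mm [-4.3  1.4] size [40. 26.] ang 1.0
side px [200.8 197.6] off XY mm [-4.2  0.9] size [40. 27.] ang 1.1
tri off X,Y,Z mm -4.1 1.2 0.6 err 0.0003
```

View pics/f.png

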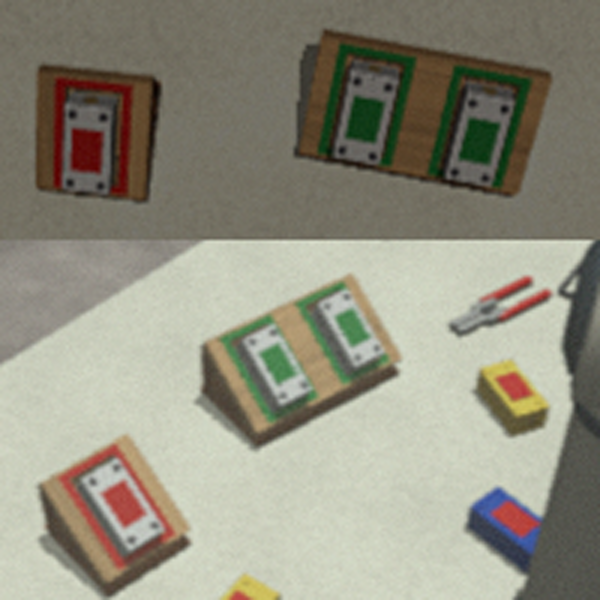

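The greens and the red look seated, each slid against its pocket's low wall and within 1 mm of the expected depth. I'll check the tilt from tag corners triangulated in both views.

```bash
sed -i 's/^T,S=cv2/if __name__!="__main__": raise_=1\nT,S=cv2/' edges.py; python3 - <<'E'
import re
src=open('edges.py').read().split('if __name__')[0]; exec(src)
T,S=cv2.imread("pics/frt.png"),cv2.imread("pics/frs.png")
for nm,k,ct,cs,yaw in(("P1","green",(339.2,166.5),(276.9,138.7),-10.8),("P0","green",(301.1,159.1),(252.3,150.8),-10.8),("R","red",(208.1,169.9),(200.8,197.6),-6.6)):
    y=np.radians(yaw);c,s=np.cos(.5585),np.sin(.5585);X=np.array([np.cos(y)*c,np.sin(y)*c,s]);Y=np.array([-np.sin(y),np.cos(y),0]);Z=np.cross(X,Y)
    # top and bottom halves of tag: sub-pixel end midpoints by corner fits
    A=corners(comp("top",T,k,ct)); B=corners(comp("side",S,k,cs))
    base=tri(ct,cs)[0]; out=[]
    for u in(-1,1):
        for v in(-1,1):
            g=base+X*.022*u+Y*.015*v
            a=min(A,key=lambda p:np.hypot(*(p-proj("top",g)[0]))); b=min(B,key=lambda p:np.hypot(*(p-proj("side",g)[0])))
            p,e=tri(a,b); out.append(p)
    o=np.array(out); ex=o[2:].mean(0)-o[:2].mean(0); ey=o[[1,3]].mean(0)-o[[0,2]].mean(0)
    print(nm,"len",np.linalg.norm(ex),np.linalg.norm(ey),"tilt x,y rad",(ex@Z)/(ex@X),(ey@Z)/(ey@Y))
E
```

```text
P1 len 0.03909081990007407 0.025841967434846635 tilt x,y rad 0.08079891524037744 0.04181731722667373
P0 len 0.0398585448582211 0.025192981866803684 tilt x,y rad 0.04542281992578703 -0.049711048288786766
R len 0.03729529257913952 0.02307762836373821 tilt x,y rad 0.03044153599742182 0.0094794294933172
```

The corner tilts scatter by about ±0.05 rad, which is pixel noise over a 40 mm tag. The triangulated centre heights are tighter, all within 0.8 mm of lying flat; a 0.06 rad tilt would raise a centre about 2.7 mm. All three are down, so I'm handing in.

```bash
python3 -c "
from bench import env
print(env.hand_in())"
```

```text
the job is handed in; nothing more can be done
None
```

I handed the job in with both green-tagged moulds in the green pockets and the red-tagged one in the red pocket; the hand-in returned no verdict. By my camera measurements each centre is about 4 mm from its pocket centre (10 mm allowed) and within 0.8 mm of the expected height, but that height is my only evidence they lie flat, because the direct tilt readings were too noisy (one green read 0.08 rad against the 0.06 limit). I did not measure the tin, brush or pliers at the end, but no move went near them.

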